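# Set the lens groover's selector and bring the lens down onto its rollers

## Robot

A 6-joint arm with a two-finger parallel gripper is mounted at the origin on a cart in front of the work surface, level with it; the furniture and walls round the work are solid. World frame = base frame: x ahead of the robot, y to its left, z up, the work surface at z = 0. Lengths are in m, angles in degrees, forces in N, time in s.
With the tool pointing down it reaches from about 0.3 to 0.875 m from the base axis. Payload 6.4 kg.
Tool frame: the origin (TCP) lies at the very end of the fingers, on their centre line; the grasp point (between the pads) lies 19 mm behind it; z points along the fingers, y is the line along which they close (so a half turn about z gives the same grasp; the last joint's range is limited). The gripper opens to 88 mm and grips with 3 to 60 N. Pads are 18 mm wide; open, the fingers measure 123 mm over their backs; the gripper's body (75 mm by 187 mm) begins 45 mm behind the grasp point.
Start: joints at [54.013, 10.359, 92.074, -0, 77.567, -11.82], TCP at [0.235, 0.525, 0.239] pointing down, gripper open.
Joint ranges: [-171.53, 171.53], [-51.25, 118.39], [17.06, 147.69], [-65.23, 245.23], [0, 150.52], [-178.68, 178.68]. Speed limits (degrees/s): [147.25, 147.25, 172.46, 180, 180, 180].

## Interface

Orientations are given as [roll, pitch, yaw] about the fixed x, y, z axes, in that order (R = Rz(yaw) Ry(pitch) Rx(roll)).
In Python, from rig import manip, eyes gives the robot as it stands. The module is installed in compiled form; this text tells all that it offers.
- The arm moves only by the tool servo_tool, never from a script. Its arguments are lists of equal length, an entry for each row: "slide": the shift along the tool's x, y, z in mm, a list of three; "turn": the turn, a rotation vector about the tool's x, y, z in units of 5 degrees (1.0 is 5 degrees), a list of three. In form: {"slide": [[tx, ty, tz], ...], "turn": [[rx, ry, rz], ...]}. A call has 1 to 20 rows; each row shifts and turns the commanded pose from where the row before left it, along the tool's axes as they then stand; what a row does not reach is not made up. A row lasts 1/12 s, in which the tool goes at most 41.7 mm and 7.16 degrees, less where a joint would pass 70% of its speed; a pose out of reach is approached as far as the arm can. A call is refused whole if a number of a shift passes 41.7 or a number of a turn 1, either way. A call with a gripper value outside its range is refused whole. "hand" is the opening, from 0 (shut) to 1 (fully open), set as the call begins (left out, the last holds). The fingers move at their own pace and stop on an object; the grip force is fixed at half the most. Time passes only in rows, so rows that do not move let the fingers close. It gives the time, the measured TCP pose, the force, the opening and the grip force at its end, in the units of the state.
- manip.observe(): the state, without advancing time (a new reading comes with each control period).
- eyes.camera(name): name is "scene" or "top" or "wrist"; returns the picture (400x640x3 uint8, blue, green, red); there is no depth.
- eyes.get_calibration(name): a dict with "vertical_fov" (degrees; the focal length in pixels is half the picture's height over the tangent of half this angle, whatever the lens; pixels are square), "cx", "cy" (the principal point, pixels), "eye" and "rotation" of the camera in the world. Camera axes: x right, y down, z forward; pixel columns grow to the right and rows downward; lengths in m; the calibration is good to about 2 mm. A picture is of the moment at which its call begins: read the wrist's pose just before it. get_calibration takes no time and is no camera call; for the wrist camera it gives the pose at the moment of the call.
- manip.finish_job(): hands the job in; it is judged then, once.
The state is a dict: "time": time; "joint_positions": joint angles; "joint_velocities": joint speeds; "effort": joint torques, N m; "position": TCP position; "tcp_rot": TCP orientation; "ft_force": force on the tool from outside, world axes, zero at the start; "torque": the same for the moment, N m; "finger_gap": opening from 0.0 (shut) to 1.0 (fully open); "grip_force": force on a finger pad.
Only numpy, scipy, OpenCV 4.12 (cv2) and the standard library are available. Lean on these libraries where they do the work, as an engineer would, in place of code of your own. Each camera call takes 0.05 s, during which the arm holds its last target. There are 200 camera calls.

## Task

The bench lens groover was last used on the red setting; set it for a centre groove: pull the black selector knob straight up against its spring, turn it to the white dot, feel for the slot there and let the key drop right home. Then push the raised lens carriage down gently until the lens sits fully down between the flanges of the guide rollers. Set the knob before you lower the lens, force neither the knob nor the lens, leave the things round the machine where they are, and let go of everything at the end.

Things in the scene. Friction and masses are not known exactly. Their poses are not given: they have to be found in the camera images.
- groover: white bench machine fixed to the desk, 170 (its x) x 200 (its y) x 70 mm high. Origin: centre of its underside; its front (two switches, a dial) faces its -x, y to the robot's left, z up. On its deck on the left a round grey turret with the black selector knob; on the right a well with guide rollers and over them the lens carriage, pivoted at the back. Heights below are above the desk
- index_ring: steel ring on the turret, outer radius 26 mm, rim 109 mm high, with three radial slots 6.9 mm wide, 8 mm deep, open upward, at a red (front-left), white (front) and green dot (front-right). The white one is cut in a brass sector, see notch_white. Origin on the selector axis, 100 mm high; axes as the groover's. More than 30 N between the knob's key and this ring (or the knob's end stop) damages it
- selector_knob: black round knurled knob, 32 mm diameter, its head from 116 to 140 mm high when down; a square steel key bar 5 mm thick sticks out under it to 29 mm from the axis. Origin on its axis, 100 mm high when down; x along the key, z up. Seen from above it turns counterclockwise from red by about 60 degrees to white, by 120 to green; turning takes 0.04 N m. It starts in the red slot
- selector_grip (a point): on the knob's axis inside the head, 12 mm below its top: 128 mm high when the knob is down; rises with it. The knob is pulled straight up: 8 N of spring at rest, 0.9 N more for each mm; the key clears the ring after 7 mm; a solid end stop comes at 8.5 mm
- selector_tip (a point): middle of the key bar near its outer end, 27 mm from the axis; 104.5 mm high when the key is home in a slot, 111.5 mm when it stands on the rim. Let go on the rim, it stays there, pressed down by the spring (14 N), and has to be turned on until it drops. In a slot the key has 0.9 mm (2.7 degrees) of play each way
- notch_red (a point): where selector_tip is when the key is home in the middle of the slot at the red dot (the start); does not move
- notch_white (a point): where selector_tip would be with the key home right at the white dot (the target slot). The brass sector with this slot was trimmed and locked by the fitter, so the slot's middle lies anywhere up to 14 degrees (6.5 mm at the tip) to either side of this point: the last bit has to be felt for
- notch_green (a point): where selector_tip is when the key is home in the middle of the slot at the green dot, 120 degrees from red
- guide_fork: two white flanged rollers in the well (hubs 10 mm, flanges 20 mm diameter, 9 mm between flanges), 28 mm apart along the groover's x. They shift sideways with the selector, 6 mm for each rad, and lie right under the lens only at white; else it lands on a flange. Origin midway between the roller centres, 61.5 to 66.5 mm high as the depth dial was left; axes as the groover's
- lens_carriage: aluminium carriage with the clamped lens. Origin on its pivot at the back of the groover (65 mm behind, 50 mm right of the groover's origin), 88 mm high; axes as the groover's when level; it swings about its y. It starts raised by 0.38 to 0.52 rad, stays where it is left, and takes only about 1 N at the handle to push down. More than 20 N between lens and rollers chips the lens
- lens_center (a point): centre of the round clear lens, 46 mm diameter, 4 mm thick at the edge, standing on edge; fully seated between the flanges it lies 24.2 mm above guide_fork's origin (86 to 91 mm above the desk), 29.9 mm above it when it stands on a flange
- carriage_handle (a point): top middle of the black handle bar across the front end of the carriage: 13 mm thick, 41 mm long along y, 140 mm in front of the pivot; 90 to 99 mm above the desk when the lens is seated, depending on the depth dial; push it down from above until the rollers are felt. The lens centre is 77.5 mm in front of the pivot
- spectacles: black-framed spectacles lying on the left of the groover, 138 x 138 x 41 mm; to be left alone. Origin: centre of the underside
- contact_lens_case: small white and blue contact lens case, 30 x 68 x 19 mm, left of the groover; to be left alone. Origin: centre of the underside
- glasses_case: turquoise hard spectacle case, 67 x 162 x 43 mm, right of the groover; to be left alone. Origin: centre of the underside
- eye_drops: small white bottle with red cap, 22 x 22 x 58 mm, standing behind right of the groover; to be left alone. Origin: centre of the underside
- drops_carton: white and teal carton, 84 x 52 x 18 mm, at the right edge of the desk; to be left alone. Origin: centre of the underside

How it is judged:
By the outcome, as a careful person would: the job done as asked, in the order asked, and still so for the second after the job is handed in, with the robot touching nothing.
It also fails if it takes over 72 s, if anything falls off the work surface, if the arm or the gripper's body presses on something with over 40 N, if the wrist force passes 120 N, or if a joint passes its speed limit or range.

## Working session

There is one attempt and no reset: what is moved stays moved. The work goes in short steps, Python scripts to look and compute and a tool call to move; the robot and the scene stay as the last step left them, time stands still between calls to the robot, and variables do not carry over. Pictures are saved under pics/ and viewed, at most 11 in all, crops included, and the job is handed in when it is done.

Besides the shell and the picture viewer there is one more tool, called after "Request:" as name(argument=value, ...) on one line, values as JSON. servo_tool: Moves the arm, as the interface text tells. Its arguments: {"type":"object","properties":{"slide":{"type":"array","items":{"type":"array","items":{"type":"number"}}},"turn":{"type":"array","items":{"type":"array","items":{"type":"number"}}},"hand":{"type":"number"}},"required":["slide","turn"]}

```bash
mkdir -p pics
python3 - <<'E'
from rig import manip, eyes
import cv2
print(manip.observe())
for n in ("scene","top"):
    print(n,eyes.get_calibration(n)); cv2.imwrite(f"pics/{n}0.png",eyes.camera(n))
E
```

```text
{'time': 0.0, 'joint_positions': array([ 5.40125913e+01,  1.03984984e+01,  9.21321049e+01, -3.74716307e-04,
        7.75673521e+01, -1.18189128e+01]), 'joint_velocities': array([ 0.04061914,  0.05006589,  0.01614532, -0.04348962,  0.02876398,
        0.12325547]), 'effort': array([-1.33290006e-03, -4.33858073e+01, -3.41854334e+01,  7.02616805e-02,
        3.84242332e-02, -1.01518824e-04]), 'position': array([0.23506898, 0.52416486, 0.23783967]), 'tcp_rot': array([-1.79904046e+02, -1.97051002e-02,  1.55831569e+02]), 'ft_force': array([ 0.54800239, -0.59027984,  0.36430652]), 'torque': array([0.02886722, 0.05088783, 0.0242537 ]), 'grip_force': 0.0, 'finger_gap': 0.9969788715965174}
scene {'vertical_fov': 52.17420758880304, 'cx': 323.5935995273146, 'cy': 205.89599039813737, 'eye': array([-0.06045437, -0.30843696,  0.86242301]), 'rotation': array([-134.31173644,   -0.89256939,  -52.03431249])}
top {'vertical_fov': 45.631564493774604, 'cx': 318.1280974422751, 'cy': 198.47432619159343, 'eye': array([0.31622622, 0.1827873 , 1.31957617]), 'rotation': array([-169.08953909,   -1.23321734,  -88.46775317])}
```

View pics/scene0.png

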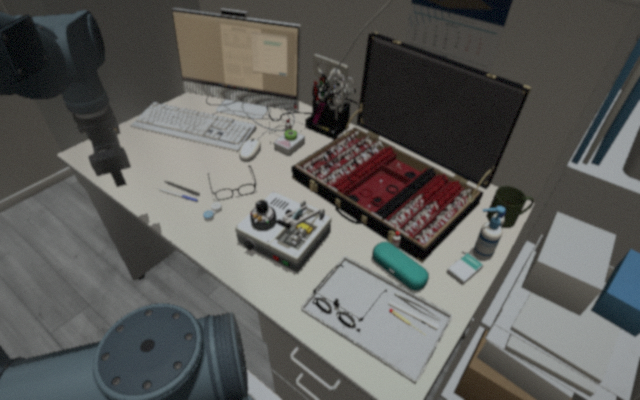

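View pics/top0.png

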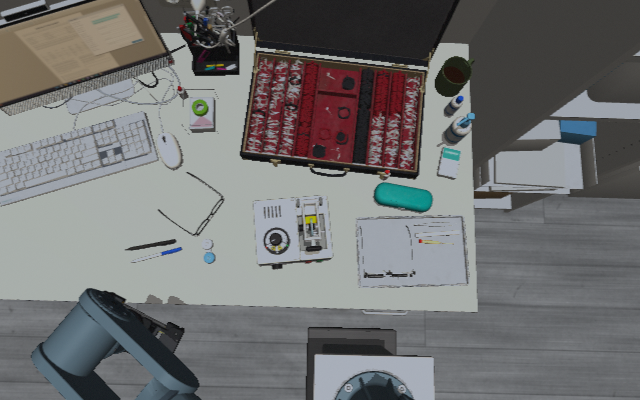

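The scene view shows the groover at about (285,230). In the top view it spans (253–332, 196–266), with the knob near (276,240) and the handle near (312,248). I'll enlarge that area in both.

```bash
cat > h.py <<'E'
import numpy as np, cv2
from scipy.spatial.transform import Rotation as R
from rig import manip, eyes
def cam(n):
    c=eyes.get_calibration(n); f=200/np.tan(np.radians(c["vertical_fov"]/2))
    return c["eye"],R.from_euler("xyz",c["rotation"],degrees=True).as_matrix(),f,c["cx"],c["cy"]
def onplane(C,u,v,z):
    e,M,f,cx,cy=C; d=M@np.array([(u-cx)/f,(v-cy)/f,1]); return e+d*(z-e[2])/d[2]
def proj(C,p):
    e,M,f,cx,cy=C; q=M.T@(np.asarray(p)-e); return np.array([cx+f*q[0]/q[2],cy+f*q[1]/q[2]])
E
python3 - <<'E'
from h import *
a=cv2.imread("pics/top0.png")[185:280,240:345]; b=cv2.imread("pics/scene0.png")[185:280,230:335]
im=cv2.vconcat([cv2.resize(a,None,fx=6,fy=6,interpolation=2)])
cv2.imwrite("pics/topc.png",im)
C=cam("top")
for u,v,z in [(276,240,.14),(253,201,.07),(329,196,.07),(332,261,.07),(257,266,.07)]: print(onplane(C,u,v,z))
E
```

```text
[0.43614492 0.26516717 0.14      ]
[0.54556012 0.33578924 0.07      ]
[0.5654373  0.13337475 0.07      ]
[0.39258508 0.12165426 0.07      ]
[0.37421391 0.31638964 0.07      ]
```

View pics/topc.png

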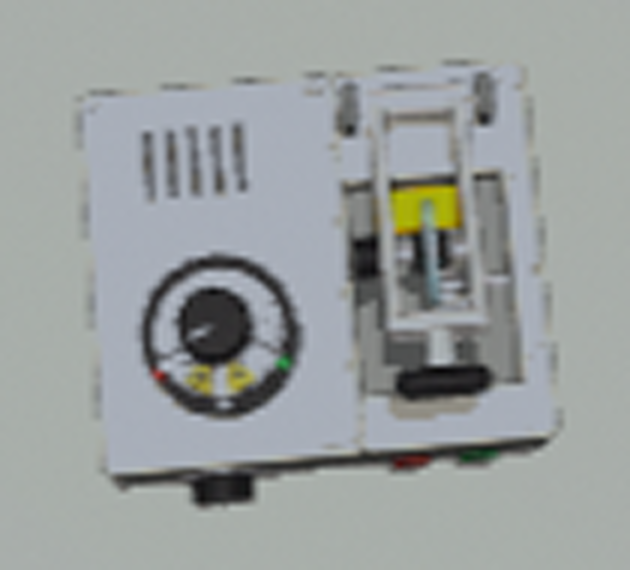

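The crop shows the deck's front-left corner at (258,264) and the back-left at (253,201). The knob top is centred at (275.7,239.3) and the handle at (314,248.7). Yellow brass patches sit on either side of the white dot. Next I'll work out a wrist-camera viewpoint.

Run:
```python
from h import *
C=cam("top")
g=lambda x,y,z: onplane(C,240+(x-.0)/6-.4,185+y/6-.4,z)
for n,x,y,z in [("fl",108,472,.07),("bl",80,95,.07),("br",522,65,.07),("knob",214,326,.14),("handle",444,382,.155)]: print(n,g(x,y,z).round(4))
e,M,f,cx,cy=cam("wrist"); s=manip.observe()
T=R.from_euler("xyz",s["tcp_rot"],degrees=True).as_matrix()
print(f,cx,cy,"cam in tool",T.T@(e-s["position"])); print((T.T@M).round(3)); print(T.round(3))
```

```text
fl [0.3813 0.3152 0.07  ]
bl [0.5471 0.336  0.07  ]
br [0.5668 0.1398 0.07  ]
knob [0.4387 0.2671 0.14  ]
handle [0.417  0.1715 0.155 ]
356.1934257611955 327.2043453883917 199.29584949886737 cam in tool [ 0.07785759 -0.00018842 -0.14544051]
[[-0.    -0.953 -0.302]
 [ 1.     0.    -0.001]
 [ 0.    -0.302  0.953]]
[[-0.912  0.409 -0.001]
 [ 0.409  0.912 -0.001]
 [ 0.    -0.001 -1.   ]]
```

Request:
servo_tool(slide=[[-10, -5, 2], [-24, -12, 5], [-24, -12, 5], [-24, -12, 5], [-24, -12, 5], [-24, -12, 5], [-24, -12, 5], [-24, -12, 5], [-24, -12, 5], [-24, -12, 5], [-24, -12, 5], [-24, -12, 5], [-20, -11, 1], [0, 0, 0], [0, 0, 0], [0, 0, 0], [0, 0, 0], [0, 0, 0], [0, 0, 0]], turn=[[0, 0, 0], [0, 0, 0], [0, 0, 0], [0, 0, 0], [0, 0, 0], [0, 0, 0], [0, 0, 0], [0, 0, 0], [0, 0, 0], [0, 0, 0], [0, 0, 0], [0, 0, 0], [0, 0, 0], [0, 0, -1], [0, 0, -1], [0, 0, -1], [0, 0, -1], [0, 0, -1], [0, 0, 0]])

```text
time: 1.68
position: [0.4429, 0.2684, 0.1803]
tcp_rot: [-180.0, -0.0, -179.0]
ft_force: [-0.2, 0.7, 0.7]
finger_gap: 0.998
grip_force: 0.0
```

Run:
```python
from h import *
s=manip.observe(); print(s["time"],s["position"],s["tcp_rot"],s["ft_force"])
C=cam("wrist"); im=eyes.camera("wrist"); cv2.imwrite("pics/w1.png",im)
import pickle; pickle.dump(C,open("w1.pkl","wb"))
print(proj(C,[.4387,.2671,.109]),proj(C,[.417,.1715,.155]))
```

```text
1.6833 [0.44291459 0.26840787 0.18033268] [-1.79974477e+02 -3.35324277e-02 -1.79013921e+02] [-0.16362224  0.74958272  0.67267036]
[326.0245558  206.92341354] [135.2247212  192.23827345]
```

View pics/w1.png

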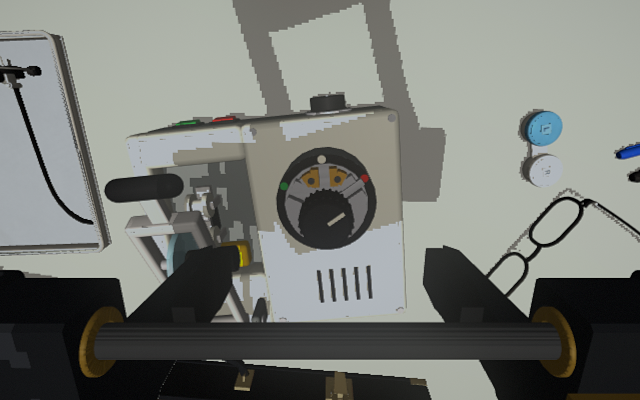

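The wrist view shows the turret at (326,200), the red dot at (365,178), the white at (321,159), the green at (284,186) and the knob top at (325,220). The handle is at (144,188). I'll enlarge the turret.

Run:
```python
from h import *
a=cv2.imread("pics/w1.png")[140:260,265:385]
cv2.imwrite("pics/w1c.png",cv2.resize(a,None,fx=5,fy=5,interpolation=2))
```

```text
(no output)
```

View pics/w1c.png

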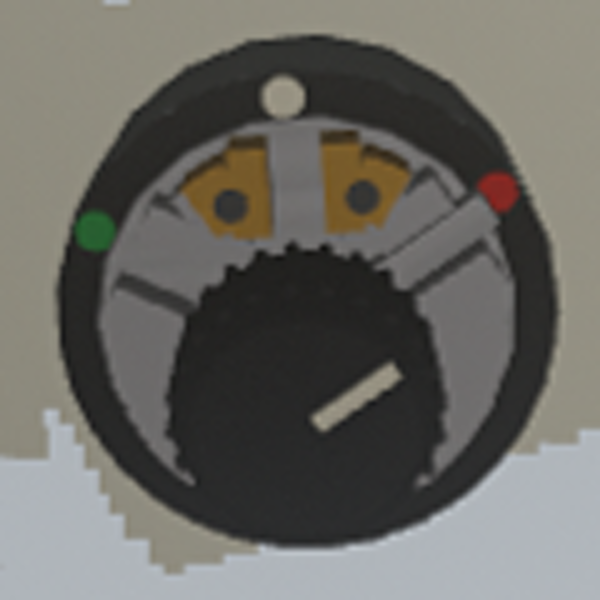

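Run:
```python
from h import *
import pickle
from scipy.optimize import least_squares
C=pickle.load(open("w1.pkl","rb"))
px=lambda x,y:(265+x/5-.4,140+y/5-.4)
P=lambda x,y,z: onplane(C,*px(x,y),z)
t=np.linspace(0,2*np.pi,721)
def ext(c):
    q=np.array([proj(C,[c[0]+.026*np.cos(a),c[1]+.026*np.sin(a),.109]) for a in t]); return np.array([q[:,0].min(),q[:,0].max(),q[:,1].min()])
obs=np.array([px(98,0)[0],px(517,0)[0],px(0,117)[1]])
r=least_squares(lambda c:ext(c)-obs,[.4387,.2671],diff_step=1e-4); c=r.x; print("centre",c,r.fun)
print("knobtop", P(310,425,.14)[:2])
ang=lambda p:np.degrees(np.arctan2(p[1]-c[1],p[0]-c[0]))
for n,x,y,z in [("slot out",294,132,.109),("slot in",301,238,.109),("red",498,192,.105),("white",284,97,.105),("green",95,231,.105)]:
    p=P(x,y,z); print(n,ang(p),np.hypot(*(p[:2]-c)))
# key: bar side edges on top face z=.107
for n,x,y in [("key tip",475,205),("keyin",400,265)]: p=P(x,y,.107); print(n,ang(p),np.hypot(*(p[:2]-c)))
for x,y in [(320,420),(395,370)]: p=P(x,y,.14); print("mark",p[:2],ang(p))
for n,u,v,z in [("handle",144,188,.155),("gr fl",401,107,.07),("gr fr",131,135,.07)]: print(n,onplane(C,u,v,z))
```

```text
centre [0.4359617  0.26710153] [ 1.28043095 -1.27958613 -0.08634178]
knobtop [0.43861429 0.26756229]
slot out -175.10178279821662 0.024111627284291337
slot in -174.58424594800113 0.010446665378910066
red 123.3312423274287 0.028777263731124273
white -172.9590640316916 0.02782308681752846
green -109.54156246443294 0.02916695406256518
key tip 124.75600926036567 0.025550349919588305
keyin 118.87998147048155 0.01340727728488516
mark [0.43799482 0.2686706 ] 37.659341065634244
mark [0.43191051 0.27687314] 112.51829750583539
handle [0.41471639 0.17619614 0.155     ]
gr fl [0.37759998 0.31813673 0.07      ]
gr fr [0.4002285  0.12720046 0.07      ]
```

Request:
servo_tool(slide=[[5, -1.2, 0], [0, 0, 0], [0, 0, 0], [0, 0, 0], [0, 0, 0], [0, 0, 0], [0, 0, 8], [0, 0, 12], [0, 0, 12], [0, 0, 12], [0, 0, 10], [0, 0, 5], [0, 0, 2], [0, 0, 0], [0, 0, 0]], turn=[[0, 0, 0], [0, 0, -1], [0, 0, -1], [0, 0, -1], [0, 0, -1], [0, 0, -1], [0, 0, 0], [0, 0, 0], [0, 0, 0], [0, 0, 0], [0, 0, 0], [0, 0, 0], [0, 0, 0], [0, 0, 0], [0, 0, 0]], hand=0.6)

```text
time: 2.98
position: [0.4384, 0.2681, 0.1201]
tcp_rot: [-180.0, 0.0, -154.2]
ft_force: [0.3, -0.3, 0.1]
finger_gap: 0.602
grip_force: 0.0
```

Run:
```python
from h import *
s=manip.observe(); print(s["position"],s["tcp_rot"],s["ft_force"],s["joint_positions"])
C=cam("wrist"); im=eyes.camera("wrist"); cv2.imwrite("pics/w2.png",im[100:400])
print(proj(C,[.438,.2672,.14]),proj(C,[.4385,.2671,.14]))
```

```text
[0.43835908 0.26805644 0.12007585] [-1.79995115e+02  3.39210528e-02 -1.54204468e+02] [ 0.25244605 -0.33311343  0.12897752] [ 1.81923478e+01  1.08130554e+01  1.06530518e+02 -3.98931987e-04
  6.26221570e+01 -9.76029996e+01]
[326.63522948 288.88597695] [325.87031067 289.77366286]
```

View pics/w2.png

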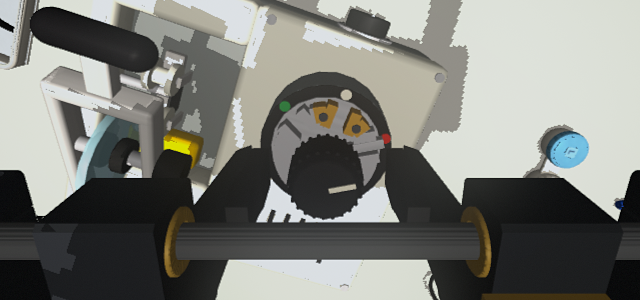

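The knob is centred between the fingers, with its top at about (326,290) in the full frame, which matches the prediction. Closing now.

Request:
servo_tool(slide=[[0, 0, 0], [0, 0, 0], [0, 0, 0], [0, 0, 0], [0, 0, 0], [0, 0, 0]], turn=[[0, 0, 0], [0, 0, 0], [0, 0, 0], [0, 0, 0], [0, 0, 0], [0, 0, 0]], hand=0.2)

```text
time: 3.53
position: [0.4387, 0.2675, 0.1202]
tcp_rot: [-179.9, 0.0, -154.2]
ft_force: [0.7, -4.4, 3.9]
finger_gap: 0.355
grip_force: 30.0
```

Request:
servo_tool(slide=[[0, -0.7, 0], [0, 0, -1], [0, 0, -1], [0, 0, -1], [0, 0, 0], [0, 0, 0]], turn=[[0, 0, 0], [0, 0, 0], [0, 0, 0], [0, 0, 0], [0, 0, 0], [0, 0, 0]])

```text
time: 4.03
position: [0.4384, 0.2673, 0.1216]
tcp_rot: [180.0, 0.0, -154.2]
ft_force: [5.9, -1.4, -8.9]
finger_gap: 0.355
grip_force: 30.0
```

Request:
servo_tool(slide=[[0, 0, -1], [0, 0, -1], [0, 0, -1], [0, 0, -1], [0, 0, 0], [0, 0, 0], [0, 0, 0]], turn=[[0, 0, 0], [0, 0, 0], [0, 0, 0], [0, 0, 0], [0, 0, 0], [0, 0, 0], [0, 0, 0]])

```text
time: 4.62
position: [0.4383, 0.2673, 0.1251]
tcp_rot: [180.0, -0.0, -154.2]
ft_force: [7.2, -0.3, -12.3]
finger_gap: 0.354
grip_force: 30.0
```

Request:
servo_tool(slide=[[-0.5, -0.2, 0], [0, 0, -1], [0, 0, -1], [0, 0, -0.8], [0, 0, 0], [0, 0, 0], [0, 0, 0]], turn=[[0, 0, 0], [0, 0, 0], [0, 0, 0], [0, 0, 0], [0, 0, 0], [0, 0, 0], [0, 0, 0]])

```text
time: 5.2
position: [0.4383, 0.2673, 0.1274]
tcp_rot: [180.0, -0.1, -154.2]
ft_force: [8.1, 1.9, -15.1]
finger_gap: 0.352
grip_force: 30.0
```

Run:
```python
from h import *
s=manip.observe(); print(s["position"],s["tcp_rot"],s["ft_force"],s["torque"])
```

```text
[0.43829291 0.26725397 0.12739847] [ 1.79969346e+02 -7.22337483e-02 -1.54181441e+02] [  8.05579696   1.85231624 -15.14623592] [ 0.16808796 -1.08084111  0.02351621]
```

Request:
servo_tool(slide=[[-0.9, -0.4, -0.4], [0, 0, 0], [0, 0, 0], [0, 0, 0], [0, 0, 0], [0, 0, 0], [0, 0, 0]], turn=[[0, 0, 0], [0, 0, 0], [0, 0, -0.3], [0, 0, -0.3], [0, 0, -0.3], [0, 0, 0], [0, 0, 0]])

```text
time: 5.78
position: [0.4386, 0.2672, 0.1284]
tcp_rot: [179.9, -0.2, -149.7]
ft_force: [2.1, 0.1, -15.6]
finger_gap: 0.354
grip_force: 30.0
```

Run:
```python
from h import *
s=manip.observe(); print(s["position"],s["tcp_rot"],s["ft_force"],s["torque"])
```

```text
[0.43855699 0.2672399  0.12843376] [ 1.79937712e+02 -1.63500382e-01 -1.49707575e+02] [  2.08212317   0.13596813 -15.60969452] [ 0.2611734  -0.37904841  0.03429481]
```

Request:
servo_tool(slide=[[0, 0, 0.2], [0, 0, 0], [0, 0, 0], [0, 0, 0], [0, 0, 0], [0, 0, 0], [0, 0, 0], [0, 0, 0], [0, 0, 0], [0, 0, 0], [0, 0, 0], [0, 0, 0], [0, 0, 0], [0, 0, 0], [0, 0, 0], [0, 0, 0]], turn=[[0, 0, -0.4], [0, 0, -0.8], [0, 0, -0.9], [0, 0, -0.9], [0, 0, -0.9], [0, 0, -0.9], [0, 0, -0.9], [0, 0, -0.9], [0, 0, -0.9], [0, 0, -0.9], [0, 0, -0.9], [0, 0, -0.9], [0, 0, -0.5], [0, 0, 0], [0, 0, 0], [0, 0, 0]])

```text
time: 7.12
position: [0.439, 0.267, 0.1289]
tcp_rot: [179.9, -0.1, -96.3]
ft_force: [2.6, -1.8, -18.3]
finger_gap: 0.354
grip_force: 30.0
```

Run:
```python
from h import *
s=manip.observe(); print(s["position"],s["tcp_rot"],s["ft_force"],s["torque"],s["joint_positions"])
C=cam("wrist"); im=eyes.camera("wrist")
c=proj(C,[.438,.267,.115]); print(c); u,v=map(int,c)
b=cv2.resize(im[v-75:v+75,u-75:u+75],None,fx=4,fy=4,interpolation=2)
cv2.imwrite("pics/w3.png",b)
print(u-75,v-75)
```

```text
[0.43897395 0.26698245 0.12885306] [ 1.79885261e+02 -7.10803370e-02 -9.62562304e+01] [  2.57854508  -1.78137835 -18.27037546] [-0.18355489 -0.25582386  0.03733378] [ 1.80641899e+01  1.01652557e+01  1.06105731e+02 -1.95137776e-02
  6.38628445e+01 -1.55670892e+02]
[329.63199093 253.58409051]
254 178
```

View pics/w3.png

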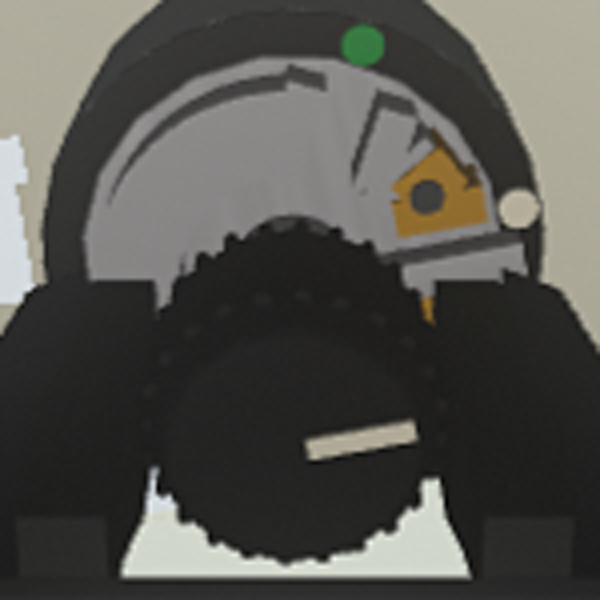

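The view shows the key bar at about (460,260) lying over the white slot, next to the brass edge. The force suggests I'm close to the end stop, so I'll lower gently and feel for the slot.

Request:
servo_tool(slide=[[0, 0, 0.5], [0, 0, 0.5], [0, 0, 0], [0, 0, 0], [0, 0, 0]], turn=[[0, 0, 0], [0, 0, 0], [0, 0, 0], [0, 0, 0], [0, 0, 0]])

```text
time: 7.58
position: [0.4391, 0.2671, 0.1284]
tcp_rot: [179.9, -0.1, -96.2]
ft_force: [-1.4, -3.0, -15.7]
finger_gap: 0.352
grip_force: 30.0
```

Request:
servo_tool(slide=[[0, 0, 0.5], [0, 0, 0.5], [0, 0, 0], [0, 0, 0], [0, 0, 0]], turn=[[0, 0, 0], [0, 0, 0], [0, 0, 0], [0, 0, 0], [0, 0, 0]])

```text
time: 8.0
position: [0.4391, 0.2671, 0.1274]
tcp_rot: [179.9, -0.0, -96.2]
ft_force: [-2.7, -4.5, -15.4]
finger_gap: 0.354
grip_force: 30.0
```

Request:
servo_tool(slide=[[0, 0, 0.5], [0, 0, 0.5], [0, 0, 0], [0, 0, 0], [0, 0, 0]], turn=[[0, 0, 0], [0, 0, 0], [0, 0, 0], [0, 0, 0], [0, 0, 0]])

```text
time: 8.42
position: [0.4391, 0.2671, 0.1265]
tcp_rot: [179.9, -0.1, -96.2]
ft_force: [-3.1, -4.4, -13.8]
finger_gap: 0.352
grip_force: 30.0
```

Request:
servo_tool(slide=[[0, 0, 0.5], [0, 0, 0.5], [0, 0, 0.5], [0, 0, 0], [0, 0, 0]], turn=[[0, 0, 0], [0, 0, 0], [0, 0, 0], [0, 0, 0], [0, 0, 0]])

```text
time: 8.83
position: [0.4392, 0.2671, 0.1251]
tcp_rot: [179.9, -0.1, -96.2]
ft_force: [-4.3, -4.7, -12.8]
finger_gap: 0.357
grip_force: 30.0
```

Run:
```python
from h import *
s=manip.observe(); print(s["position"],s["tcp_rot"],s["ft_force"],s["torque"])
```

```text
[0.43916417 0.26713735 0.12512844] [ 1.79908976e+02 -5.38472294e-02 -9.61601710e+01] [ -4.26785792  -4.73164066 -12.75011638] [-0.69951033  0.90336495 -0.022189  ]
```

Request:
servo_tool(slide=[[0.6, 0.4, 0.5], [0, 0, 0.6], [0, 0, 0.6], [0, 0, 0.6], [0, 0, 0.6], [0, 0, 0], [0, 0, 0]], turn=[[0, 0, 0], [0, 0, 0], [0, 0, 0], [0, 0, 0], [0, 0, 0], [0, 0, 0], [0, 0, 0]])

```text
time: 9.42
position: [0.4392, 0.267, 0.1225]
tcp_rot: [180.0, 0.0, -96.2]
ft_force: [-4.3, -2.6, -10.9]
finger_gap: 0.35
grip_force: 30.0
```

Request:
servo_tool(slide=[[0, 0, 0.5], [0, 0, 0.5], [0, 0, 0.5], [0, 0, 0], [0, 0, 0]], turn=[[0, 0, 0], [0, 0, 0], [0, 0, 0], [0, 0, 0], [0, 0, 0]])

```text
time: 9.83
position: [0.4392, 0.267, 0.1211]
tcp_rot: [180.0, 0.0, -96.2]
ft_force: [-5.1, -2.8, -9.0]
finger_gap: 0.356
grip_force: 30.0
```

Request:
servo_tool(slide=[[0.3, 0.5, 0.5], [0, 0, 0.5], [0, 0, 0], [0, 0, 0], [0, 0, 0]], turn=[[0, 0, 0], [0, 0, 0], [0, 0, 0], [0, 0, 0], [0, 0, 0]])

```text
time: 10.25
position: [0.4392, 0.2669, 0.1203]
tcp_rot: [-180.0, 0.0, -96.2]
ft_force: [-5.2, -0.4, -6.6]
finger_gap: 0.353
grip_force: 30.0
```

Request:
servo_tool(slide=[[0, 0, 0], [0, 0, 0], [0, 0, 0], [0, 0, 0], [0, 0, 0]], turn=[[0, 0, 0], [0, 0, 0], [0, 0, 0], [0, 0, 0], [0, 0, 0]], hand=0.6)

```text
time: 10.67
position: [0.44, 0.2669, 0.1208]
tcp_rot: [-179.9, 0.1, -96.2]
ft_force: [0.6, 0.0, 0.2]
finger_gap: 0.602
grip_force: 0.0
```

Request:
servo_tool(slide=[[0, 0, -5], [0, 0, -10], [0, 0, -15], [0, 0, -20], [0, 0, -20], [0, 0, 0], [0, 0, 0], [0, 0, 0], [0, 0, 0], [0, 0, 0], [0, 0, 0], [0, 0, 0], [0, 0, 0], [0, 0, 0], [0, 0, 0], [0, 0, 0], [0, 0, 0], [0, 0, 0], [0, 0, 0], [0, 0, 0]], turn=[[0, 0, 0], [0, 0, 0], [0, 0, 0], [0, 0, 0], [0, 0, 1], [0, 0, 1], [0, 0, 1], [0, 0, 1], [0, 0, 1], [0, 0, 1], [0, 0, 1], [0, 0, 1], [0, 0, 1], [0, 0, 1], [0, 0, 1], [0, 0, 1], [0, 0, 1], [0, 0, 1], [0, 0, 1], [0, 0, 0.6]])

```text
time: 12.33
position: [0.4392, 0.2667, 0.1909]
tcp_rot: [180.0, 0.1, -174.4]
ft_force: [0.3, -0.5, -0.5]
finger_gap: 0.602
grip_force: 0.0
```

Run:
```python
from h import *
import pickle
s=manip.observe(); print(s["position"],s["tcp_rot"],s["ft_force"])
C=cam("wrist"); im=eyes.camera("wrist"); pickle.dump(C,open("w4.pkl","wb")); cv2.imwrite("pics/w4full.png",im)
c=proj(C,[.427,.225,.12]); print(c); u,v=int(c[0]),int(c[1]); u0,v0=u-160,max(0,v-100); print(u0,v0)
cv2.imwrite("pics/w4.png",cv2.resize(im[v0:v0+200,u0:u0+266],None,fx=3,fy=3,interpolation=2))
```

```text
[0.4392284  0.26673641 0.19094988] [ 1.79982624e+02  7.29308007e-02 -1.74420743e+02] [ 0.29526888 -0.52648343 -0.49390268]
[264.00895662 188.9875596 ]
104 88
```

View pics/w4.png

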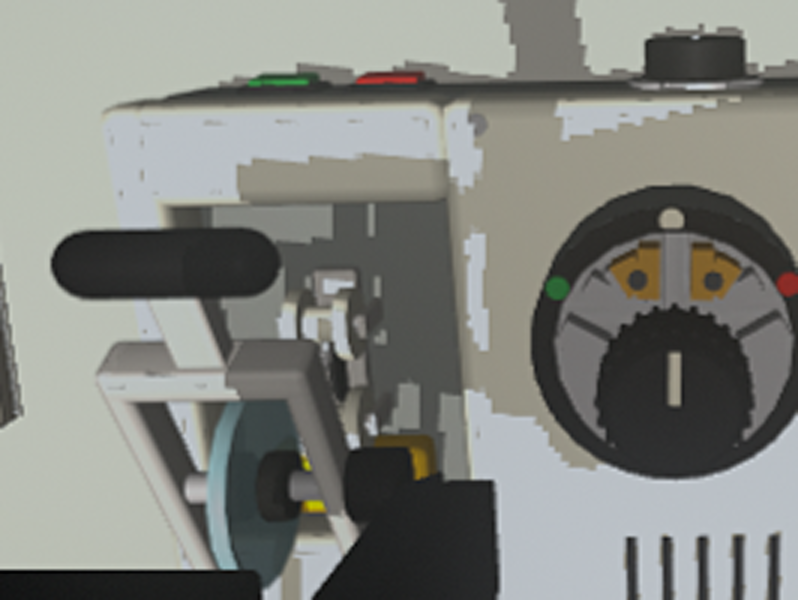

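The knob is home in the white slot: its mark at (674,380) in the crop points at the white dot, and the red slot at (750,330) is empty. The handle's centre is at crop (166,263), so I'll locate it using the pivot plane.

Run:
```python
from h import *
import pickle
C=pickle.load(open("w4.pkl","rb")); yaw=np.radians(6.6)
xh=np.array([np.cos(yaw),np.sin(yaw),0]); yh=np.array([-xh[1],xh[0],0])
for fl in ([.3795,.3167],[.3813,.3152]):
    c=np.array([*fl,0])+.085*xh-.1*yh; piv=c+.065*xh-.05*yh
    for (x,y) in [(166,263),(52,263),(280,263)]:
        u,v=104+x/3-.3,88+y/3-.3
        e=C[0]; d=onplane(C,u,v,0)-e
        t=((piv-e)@yh)/(d@yh); p=e+t*d; r=(p-piv); print("piv",piv.round(4),"p",p.round(4),"fwd",-(r@xh),"up",p[2]-.088, np.hypot(r@xh,p[2]-.088))
    for z in (.14,.15,.16): print(z,[((onplane(C,104+x/3-.3,88+263/3-.3,z))).round(4)[:2] for x in (52,166,280)])
```

```text
piv [0.5457 0.1849 0.    ] p [0.4177 0.1701 0.1433] fwd 0.12886361952708725 up 0.05531650713872424 0.14023461911971105
piv [0.5457 0.1849 0.    ] p [0.4091 0.1691 0.1786] fwd 0.13751874420178276 up 0.0905942941001257 0.1646776582610265
piv [0.5457 0.1849 0.    ] p [0.4313 0.1717 0.0877] fwd 0.11522367784593232 up -0.000279105273485708 0.1152240158825272
0.14 [array([0.4208, 0.1472]), array([0.4187, 0.1686]), array([0.4166, 0.19  ])]
0.15 [array([0.4178, 0.1529]), array([0.4158, 0.1732]), array([0.4138, 0.1935])]
0.16 [array([0.4148, 0.1585]), array([0.4129, 0.1778]), array([0.411, 0.197])]
piv [0.5475 0.1834 0.    ] p [0.4187 0.1685 0.1399] fwd 0.12966032452662327 up 0.05185541676001562 0.13964520759304336
piv [0.5475 0.1834 0.    ] p [0.41   0.1675 0.1758] fwd 0.1384706702487904 up 0.08776587572216135 0.1639419880946523
piv [0.5475 0.1834 0.    ] p [0.4325 0.1701 0.0833] fwd 0.11577576406586935 up -0.004737247632124936 0.11587264155167915
0.14 [array([0.4208, 0.1472]), array([0.4187, 0.1686]), array([0.4166, 0.19  ])]
0.15 [array([0.4178, 0.1529]), array([0.4158, 0.1732]), array([0.4138, 0.1935])]
0.16 [array([0.4148, 0.1585]), array([0.4129, 0.1778]), array([0.411, 0.197])]
```

Request:
servo_tool(slide=[[8, -20, 0], [8, -25, 0], [8, -25, 0], [7.6, -24.5, 0], [0, 0, 8], [0, 0, 10], [0, 0, 6], [0, 0, 0], [0, 0, 0]], turn=[[0, 0, 0], [0, 0, 0], [0, 0, 0], [0, 0, 0], [0, 0, 0], [0, 0, 0], [0, 0, 0], [0, 0, 0], [0, 0, 0]], hand=0)

```text
time: 13.13
position: [0.4167, 0.17, 0.1652]
tcp_rot: [180.0, -0.1, -174.1]
ft_force: [0.3, 0.4, 0.8]
finger_gap: 0.008
grip_force: 0.0
```

Run:
```python
from h import *
s=manip.observe(); print(s["position"],s["ft_force"],s["finger_gap"])
im=eyes.camera("wrist"); cv2.imwrite("pics/w5.png",im)
```

```text
[0.41667434 0.17004563 0.1652042 ] [0.31060045 0.44814946 0.79502619] 0.007761063104807167
```

View pics/w5.png

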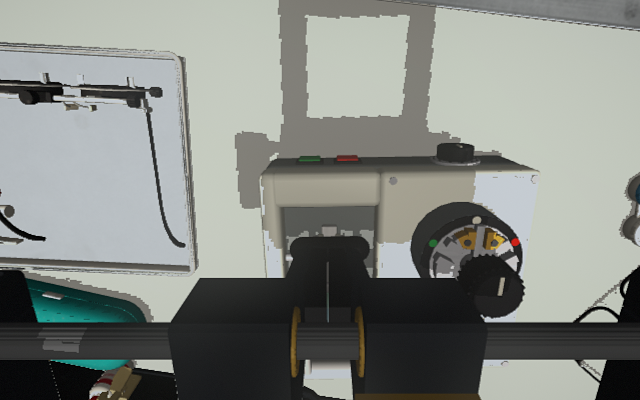

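The closed fingertips are centred over the handle at about (328,250). Lowering it now.

Request:
servo_tool(slide=[[0, 0, 4], [0, 0, 4], [0, 0, 3], [0, 0, 3], [0.5, 0, 3], [0.5, 0, 3], [0.5, 0, 3], [0.5, 0, 3], [0.5, 0, 3], [0.5, 0, 3], [0.5, 0, 3], [0.5, 0, 3], [0.5, 0, 3], [0.5, 0, 3], [0.5, 0, 3], [0, 0, 0], [0, 0, 0]], turn=[[0, 0, 0], [0, 0, 0], [0, 0, 0], [0, 0, 0], [0, 0, 0], [0, 0, 0], [0, 0, 0], [0, 0, 0], [0, 0, 0], [0, 0, 0], [0, 0, 0], [0, 0, 0], [0, 0, 0], [0, 0, 0], [0, 0, 0], [0, 0, 0], [0, 0, 0]])

```text
time: 14.6
position: [0.4117, 0.1688, 0.1186]
tcp_rot: [180.0, 0.0, -174.2]
ft_force: [-0.3, -0.6, 0.6]
finger_gap: 0.003
grip_force: 0.0
```

Request:
servo_tool(slide=[[0.5, 0, 2], [0.5, 0, 2], [0.4, 0, 2], [0.3, 0, 2], [0, 0, 2], [0, 0, 2], [0, 0, 1.5], [0, 0, 0], [0, 0, 0]], turn=[[0, 0, 0], [0, 0, 0], [0, 0, 0], [0, 0, 0], [0, 0, 0], [0, 0, 0], [0, 0, 0], [0, 0, 0], [0, 0, 0]])

```text
time: 15.35
position: [0.4094, 0.1686, 0.1049]
tcp_rot: [-180.0, -0.1, -174.2]
ft_force: [0.1, -0.0, 1.1]
finger_gap: 0.004
grip_force: 0.0
```

Request:
servo_tool(slide=[[0, 0, 0.7], [0, 0, 0.7], [0, 0, 0.7], [0, 0, 0], [0, 0, 0]], turn=[[0, 0, 0], [0, 0, 0], [0, 0, 0], [0, 0, 0], [0, 0, 0]])

```text
time: 15.77
position: [0.4099, 0.1686, 0.1031]
tcp_rot: [180.0, 0.0, -174.2]
ft_force: [-0.2, -0.5, 0.3]
finger_gap: 0.005
grip_force: 0.0
```

Request:
servo_tool(slide=[[0, 0, 0.7], [0, 0, 0.7], [0, 0, 0.6], [0, 0, 0], [0, 0, 0]], turn=[[0, 0, 0], [0, 0, 0], [0, 0, 0], [0, 0, 0], [0, 0, 0]])

```text
time: 16.18
position: [0.4099, 0.1686, 0.1011]
tcp_rot: [180.0, -0.0, -174.2]
ft_force: [-0.8, 0.1, 0.1]
finger_gap: 0.0
grip_force: 0.3
```

Request:
servo_tool(slide=[[0, 0, 0.5], [0, 0, 0.5], [0, 0, 0.5], [0, 0, 0], [0, 0, 0]], turn=[[0, 0, 0], [0, 0, 0], [0, 0, 0], [0, 0, 0], [0, 0, 0]])

```text
time: 16.6
position: [0.4099, 0.1686, 0.0996]
tcp_rot: [-180.0, 0.0, -174.2]
ft_force: [0.2, -0.4, 0.3]
finger_gap: 0.004
grip_force: 0.1
```

Request:
servo_tool(slide=[[0, 0, 0.4], [0, 0, 0.4], [0, 0, 0], [0, 0, 0]], turn=[[0, 0, 0], [0, 0, 0], [0, 0, 0], [0, 0, 0]])

```text
time: 16.93
position: [0.4099, 0.1686, 0.0989]
tcp_rot: [-180.0, 0.0, -174.2]
ft_force: [-1.4, 0.7, 0.3]
finger_gap: 0.006
grip_force: 0.5
```

Request:
servo_tool(slide=[[0, 0, 0.5], [0, 0, 0.5], [0, 0, 0], [0, 0, 0]], turn=[[0, 0, 0], [0, 0, 0], [0, 0, 0], [0, 0, 0]])

```text
time: 17.27
position: [0.4099, 0.1686, 0.0978]
tcp_rot: [-180.0, -0.0, -174.2]
ft_force: [-0.9, -0.2, 0.6]
finger_gap: 0.009
grip_force: 0.5
```

Run:
```python
from h import *
s=manip.observe(); print(s["position"],s["ft_force"],s["torque"])
im=eyes.camera("wrist"); sc=eyes.camera("scene")
a=cv2.resize(im[150:350,220:420],None,fx=2,fy=2,interpolation=2)
b=cv2.resize(sc[170:270,235:335],None,fx=4,fy=4,interpolation=2)
cv2.imwrite("pics/w6.png",cv2.hconcat([a,b]))
```

```text
[0.40986748 0.16862564 0.09784773] [-0.88129271 -0.15161235  0.6245054 ] [0.07274374 0.11108317 0.07142385]
```

View pics/w6.png

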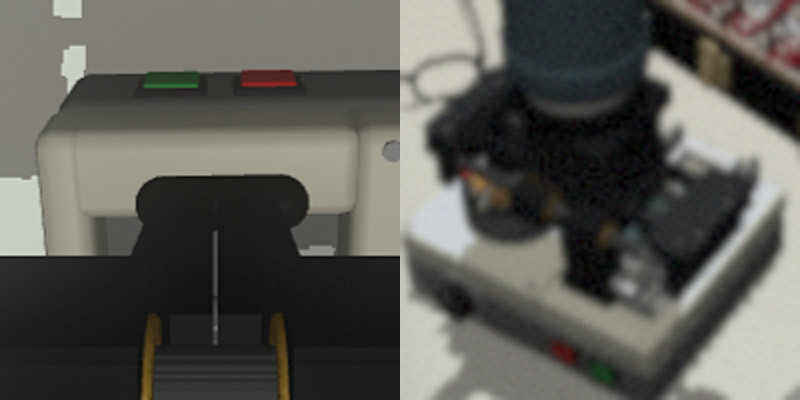

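The handle, at about (220,200) in the left half, is under the fingertips and moving down with them. I'll keep feeling for the rollers.

Request:
servo_tool(slide=[[0, 0, 0.5], [0, 0, 0.5], [0, 0, 0], [0, 0, 0]], turn=[[0, 0, 0], [0, 0, 0], [0, 0, 0], [0, 0, 0]])

```text
time: 17.7
position: [0.4099, 0.1687, 0.0968]
tcp_rot: [180.0, 0.0, -174.2]
ft_force: [-0.8, -0.8, 0.6]
finger_gap: 0.003
grip_force: 0.3
```

Request:
servo_tool(slide=[[0, 0, 0.5], [0, 0, 0.5], [0, 0, 0], [0, 0, 0]], turn=[[0, 0, 0], [0, 0, 0], [0, 0, 0], [0, 0, 0]])

```text
time: 18.03
position: [0.4099, 0.1687, 0.0959]
tcp_rot: [180.0, 0.0, -174.2]
ft_force: [-0.8, -0.1, -0.2]
finger_gap: 0.002
grip_force: 0.4
```

Request:
servo_tool(slide=[[0, 0, 0.4], [0, 0, 0.4], [0, 0, 0], [0, 0, 0]], turn=[[0, 0, 0], [0, 0, 0], [0, 0, 0], [0, 0, 0]])

```text
time: 18.37
position: [0.4099, 0.1686, 0.0951]
tcp_rot: [-180.0, -0.0, -174.2]
ft_force: [-1.2, -0.4, 0.7]
finger_gap: 0.007
grip_force: 0.5
```

Request:
servo_tool(slide=[[0, 0, 0.4], [0, 0, 0.4], [0, 0, 0], [0, 0, 0]], turn=[[0, 0, 0], [0, 0, 0], [0, 0, 0], [0, 0, 0]])

```text
time: 18.7
position: [0.4099, 0.1687, 0.0943]
tcp_rot: [180.0, -0.0, -174.2]
ft_force: [-1.6, -1.0, 1.0]
finger_gap: 0.008
grip_force: 1.0
```

Request:
servo_tool(slide=[[0, 0, 0.4], [0, 0, 0.4], [0, 0, 0], [0, 0, 0]], turn=[[0, 0, 0], [0, 0, 0], [0, 0, 0], [0, 0, 0]])

```text
time: 19.03
position: [0.4099, 0.1686, 0.0937]
tcp_rot: [-180.0, -0.0, -174.2]
ft_force: [-2.8, -1.3, 5.4]
finger_gap: 0.01
grip_force: 2.7
```

Request:
servo_tool(slide=[[0, 0, 0.4], [0, 0, 0.4], [0, 0, 0], [0, 0, 0]], turn=[[0, 0, 0], [0, 0, 0], [0, 0, 0], [0, 0, 0]])

```text
time: 19.37
position: [0.4099, 0.1686, 0.0933]
tcp_rot: [-180.0, -0.0, -174.2]
ft_force: [-4.8, -0.6, 9.2]
finger_gap: 0.001
grip_force: 4.7
```

Request:
servo_tool(slide=[[0, 0, -0.8], [0, 0, -1], [0, 0, -3], [0, 0, -10], [0, 0, -20], [0, 0, -20], [0, 0, -20], [0, 0, -20], [0, 0, 0], [0, 0, 0]], turn=[[0, 0, 0], [0, 0, 0], [0, 0, 0], [0, 0, 0], [0, 0, 0], [0, 0, 0], [0, 0, 0], [0, 0, 0], [0, 0, 0], [0, 0, 0]])

```text
time: 20.2
position: [0.4109, 0.1688, 0.189]
tcp_rot: [180.0, 0.2, -174.2]
ft_force: [0.4, -1.1, -0.7]
finger_gap: 0.004
grip_force: 0.0
```

Run:
```python
from h import *
s=manip.observe(); print(s["position"],s["ft_force"])
C=cam("wrist"); im=eyes.camera("wrist")
print(proj(C,[.4067,.1685,.0875]),proj(C,[.4067,.1685,.093]))
cv2.imwrite("pics/w7.png",cv2.resize(im[120:320,240:506],None,fx=3,fy=3,interpolation=2))
```

```text
[0.41089877 0.16878301 0.18899789] [ 0.37904843 -1.07229791 -0.70684231]
[328.06843589 193.07338229] [328.07891244 195.31162659]
```

View pics/w7.png

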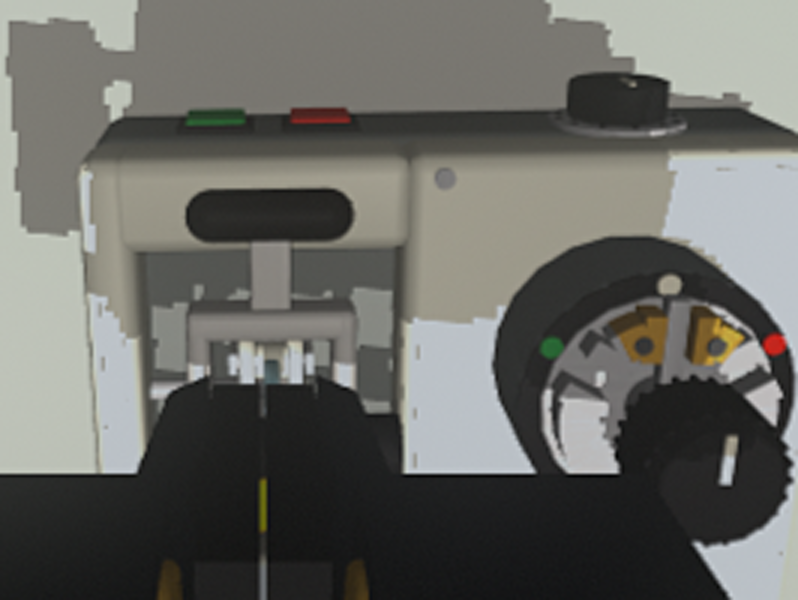

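The handle is down at (270,215), and the lens edge at (270,370) sits between the two white flanges at (246,360) and (295,360). The key is still in the white slot and nothing is touching. Handing in.

```bash
python3 -c "
from rig import manip
print(manip.finish_job())"
```

```text
the job is handed in; nothing more can be done
None
```

The job is handed in: the knob's key dropped home in the white slot, then the lens went down between the roller flanges (peak push at the handle about 9 N, roughly 17 N at the lens against its 20 N limit), and the gripper was clear at the end. While turning, the knob may have lightly touched its end stop, at about 3 N.

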